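Show the label of the notched slide

ROBOT

A 6-joint arm with a two-finger parallel gripper is mounted at the origin on a cart in front of the work surface, level with it; the furniture and walls round the work are solid. World frame = base frame: x ahead of the robot, y to its left, z up, the work surface at z = 0. Lengths are in m, angles in rad, forces in N, time in s.
With the tool pointing down it reaches from about 0.275 to 0.775 m from the base axis. Payload 14.6 kg.
Tool frame: the origin (TCP) lies midway between the tips of the shut fingers; the grasp point (between the pads) lies 19 mm behind it; z points along the fingers, y is the line along which they close (so a half turn about z gives the same grasp; the last joint's range is limited). The gripper opens to 85 mm and grips with 20 to 120 N. Pads are 22 mm wide; open, the fingers measure 114 mm over their backs; the gripper's body (76 mm by 85 mm) begins 54 mm behind the grasp point. The pads swing forward as they close: fully open they stand 13 mm farther back than shut.
Start: joints at [1.17, 0.263, -0.048, 1.259, 0, 1.415], TCP at [0.128, 0.509, 0.231] pointing down, gripper open.
Joint ranges: [-2.65, 2.65], [-0.89, 1.7], [-1.18, 1.37], [-2.13, 2.11], [-1.35, 1.29], [-3.14, 3.14]. Speed limits (rad/s): [1.89, 1.89, 2.57, 2.79, 3.14, 3.14].

INTERFACE

Orientations are given as a rotation vector (axis times angle).
In Python, from rig import env, cams gives the robot as it stands.
- The arm moves only by the tool play_rows, never from a script. Its argument "plan" is a list of rows, each a list of 3 entries, a list of its own where there are three numbers: the shift along the world's x, y, z in cm, then the turn, a rotation vector about the world's x, y, z in degrees, then the closure, from -1 (fully open) to 1 (shut). A call has 1 to 8 rows; each row is the pose to reach, as a shift and turn from the pose commanded when the call began; what a row does not reach only later rows make up. A row lasts 1/10 s, in which the tool goes at most 50 mm and 8.59 degrees, less where a joint would pass 70% of its speed; a pose out of reach is approached as far as the arm can. A call with a gripper value outside its range is refused whole. The fingers move at their own pace and stop on an object; "grip_force" is the grip in N (left out, the last holds). Time passes only in rows, so rows that repeat a pose let the fingers close. It gives the time, the measured TCP pose, the force, the opening and the grip force at its end, in the units of the state.
- env.get_obs(): the state, without advancing time (a new reading comes with each control period).
- cams.snapshot(name): name is "side" or "top" or "wrist"; returns the picture (420x560x3 uint8, red, green, blue); there is no depth.
- cams.camera_info(name): a dict with "fovy" (degrees; the focal length in pixels is half the picture's height over the tangent of half this angle, whatever the lens; pixels are square), "cx", "cy" (the principal point, pixels), "dist" ([k1, k2, p1, p2, k3] as OpenCV has them; the pictures are not rectified), "R" (3x3) and "t" (3): a world point X has camera coordinates R X + t. Camera axes: x right, y down, z forward; pixel columns grow to the right and rows downward; lengths in m; the calibration is good to about 2 mm. A picture is of the moment at which its call begins: read the wrist's pose just before it. camera_info takes no time and is no camera call; for the wrist camera it gives the pose at the moment of the call.
- env.sign_off(): hands the job in; it is judged then, once.
The state is a dict: "clock": time; "joints": joint angles; "dq": joint speeds; "joint_torque": joint torques, N m; "tcp_pos": TCP position; "tcp_rot": TCP orientation; "force": force on the tool from outside, world axes, zero at the start; "ft_torque": the same for the moment, N m; "opening": finger opening in m; "finger_force": force on a finger pad.
Only numpy, scipy, OpenCV 4.12 (cv2) and the standard library are available. Lean on these libraries where they do the work, as an engineer would, in place of code of your own. Each camera call takes 0.05 s, during which the arm holds its last target. There are 200 camera calls.

TASK

Three thick glass slides stand on end in small grey holders. Find the one whose frosted end, the end with a small notch cut out of one corner, is at the top; draw it up out of its holder, leaving the other two standing in theirs, and turn it flat with the frosted (label) face up. Finish while holding it level in the gripper, its frosted end over the middle of the light pad and about 10 cm above it: do not put it down or let go.

Things in the scene. Friction and masses are not known exactly. Their poses are not given: they have to be found in the camera images.
- slide: The slide to show: clear glass, 75 x 38 x 5 mm, 36 g, frosted end up. Origin: centre of its lower end. z runs along the length to the frosted end, x out of the label face (it has the matt white patch, last 22 mm), y across. A 10 mm square notch is cut from the frosted end's +y corner: facing the label, frosted end up, it is at the top right. The label looks left, right or towards the robot.
- holder_a: Grey block that holds the slide, one of three alike, fixed to the bench: 44 x 60 x 24 mm high. Origin: centre of its underside. Its slot, along its y, is 14 mm deep, its floor 10 mm above the bench, with about 1 mm of play, so 61 mm of the slide stands free and its top is 85 mm above the bench. Holders stand at least 105 mm apart, centre to centre; the wall is at x = 0.86.
- slide_b: One of two like slides to leave standing, put in the other way up: its notched frosted end is down in its holder's slot, so both top corners are square. Origin: centre of its lower end, z up along its length, x out of its label face.
- slide_c: The other slide to be left standing, frosted end down, like slide_b.
- light_pad: Flat aluminium light pad with a white diffuser, 110 x 100 mm, 16 mm high, fixed to the bench on the left of the holders. Origin: centre of its underside, z up. A tall hardness tester stands beyond it, left of y = 0.35, and a small lever press, 0.3 m tall, behind it.
- frosted_end (a point): Middle of the frosted patch on the label face of the slide: 64 mm from the origin of the slide along its z, 2.5 mm along its x.

How it is judged:
On the way:
1. the slide is drawn up clear of its holder, in the gripper (height (world z) of slide above 0.04 m and contact force between slide and the fingers above 0.5 N), for 0.1 s.
At the end, for the whole second after the job is handed in: The slide is held still in the fingers, label face up and level within 0.3 rad, the middle of its frosted end within 35 mm of the pad's middle seen from above and 60 to 180 mm above the pad's underside; the other two slides stand in their holders (moved under 20 mm, upright within 0.2 rad) (angle between slide's own x axis and vertical below 0.3 rad and horizontal distance between frosted_end and light_pad below 0.035 m and z of frosted_end in the frame of light_pad between 0.06 and 0.18 m and contact force between slide and the fingers above 0.5 N and contact force between slide and light_pad below 0.1 N and linear speed of slide below 0.03 m/s and angle between each of slide_b, slide_c's own z axis and vertical below 0.2 rad and distance of each of slide_b, slide_c from where it was at the start of the episode below 0.02 m); the arm keeps its last pose, push and grip.
It fails at once if another slide is pulled out or knocked over (distance of any of slide_b, slide_c from where it was at the start of the episode above 0.03 m).
It also fails if it takes over 32 s, if anything falls off the work surface, if the arm or the gripper's body presses on something with over 40 N, if the wrist force passes 120 N, or if a joint passes its speed limit or range.

## Working session

There is one attempt and no reset: what is moved stays moved. The work goes in short steps, Python scripts to look and compute and a tool call to move; the robot and the scene stay as the last step left them, time stands still between calls to the robot, and variables do not carry over. Pictures are saved under pics/ and viewed, at most 10 in all, crops included, and the job is handed in when it is done.

Besides the shell and the picture viewer there is one more tool, called after "Emit:" as name(argument=value, ...), one argument or row to a line, values as JSON. play_rows: Moves the arm, as the interface text tells. Its arguments: {"type":"object","properties":{"plan":{"type":"array","items":{"type":"array"}},"grip_force":{"type":"number"}},"required":["plan"]}

```bash
mkdir -p pics
python3 - <<'E'
from rig import env,cams
import cv2,numpy as np
o=env.get_obs();print(o)
for n in("top","side"):
    im=cams.snapshot(n);cv2.imwrite(f"pics/{n}0.png",im[:,:,::-1])
    i=cams.camera_info(n);print(n,i)
E
```

```text
{'clock': 0.0, 'joints': array([ 1.16970249e+00,  2.63546168e-01, -4.89766603e-02,  1.25941370e+00,
        1.40658537e-05,  1.41546623e+00]), 'dq': array([-0.00031338, -0.00133496, -0.0004535 ,  0.00262542,  0.00032276,
       -0.0007145 ]), 'joint_torque': array([ 3.88404602e-03, -6.37625813e+01,  3.84565902e+01,  1.36940330e-02,
        8.47656861e-05,  4.65270148e-06]), 'tcp_pos': array([0.12762979, 0.50894307, 0.23079848]), 'tcp_rot': array([-3.85033886e-01, -3.11757886e+00,  1.71590531e-03]), 'force': array([ 1.03070613, -0.54006884,  0.68608885]), 'ft_torque': array([-0.01697363,  0.06997996,  0.00980821]), 'finger_force': 0.0, 'opening': 0.08566165287731825}
top {'fovy': 57.38611001484742, 'cx': 279.530084702888, 'cy': 204.58846903027145, 'dist': array([-0.04748336,  0.        ,  0.        ,  0.        ,  0.        ]), 'R': array([[-0.02390833, -0.99971357,  0.00108467],
       [-0.9956063 ,  0.02371182, -0.09058612],
       [ 0.09053446, -0.00324566, -0.99588803]]), 't': array([0.03968177, 0.51749065, 0.86420617])}
side {'fovy': 44.96369339916345, 'cx': 284.67366705963923, 'cy': 217.97995203672468, 'dist': array([-0.12321848,  0.        ,  0.        ,  0.        ,  0.        ]), 'R': array([[ 0.99805671, -0.06105685,  0.01244425],
       [-0.02005163, -0.50378422, -0.86359677],
       [ 0.05899772,  0.86166903, -0.50402951]]), 't': array([-0.51716957,  0.10114189,  0.81492325])}
```

View pics/top0.png

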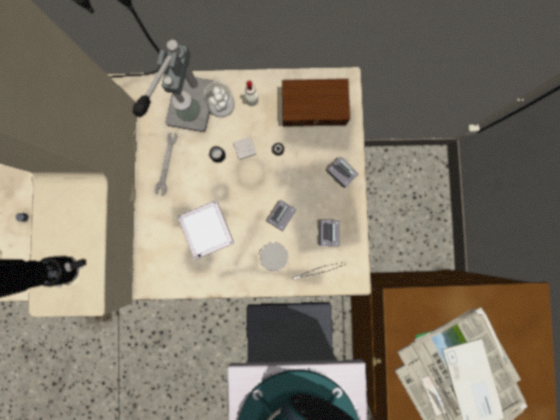

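View pics/side0.png

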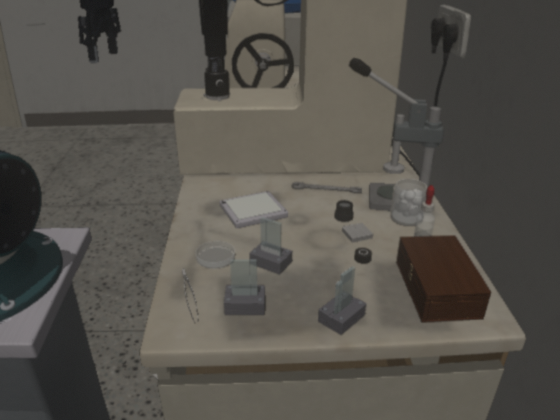

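```bash
cat > h.py <<'E'
import numpy as np,cv2
from rig import env,cams
def KD(i):
    f=210/np.tan(np.radians(i["fovy"]/2));return np.array([[f,0,i["cx"]],[0,f,i["cy"]],[0,0,1]]),i["dist"]
def ray(i,uv):
    K,d=KD(i);p=cv2.undistortPoints(np.array([[uv]],float),K,d)[0,0]
    R=np.array(i["R"]);return -R.T@i["t"],R.T@np.array([p[0],p[1],1])
def onz(i,uv,z):
    c,r=ray(i,uv);return c+r*(z-c[2])/r[2]
def proj(i,X):
    K,d=KD(i);return cv2.projectPoints(np.array(X,float).reshape(-1,1,3),cv2.Rodrigues(np.array(i["R"]))[0],np.array(i["t"],float),K,d)[0][:,0]
E
python3 - <<'E'
from h import *
t=cv2.imread("pics/top0.png");s=cv2.imread("pics/side0.png")
i=cams.camera_info("top")
for n,p in dict(A=(281,214),B=(329,232),C=(342,172),pad=(206,229)).items(): print(n,onz(i,p,.024 if n!="pad" else .016).round(3))
a=cv2.resize(t[150:255,170:370],(800,420),interpolation=cv2.INTER_CUBIC)
b=[cv2.resize(s[y:y+70,x:x+66],(264,280)[::1],interpolation=cv2.INTER_CUBIC) for x,y in((238,215),(212,252),(310,262))]
cv2.imwrite("pics/topc.png",a);cv2.imwrite("pics/sidec.png",np.hstack(b))
E
```

```text
A [0.496 0.024 0.024]
B [ 0.452 -0.085  0.024]
C [ 0.591 -0.12   0.024]
pad [0.466 0.199 0.016]
```

View pics/topc.png

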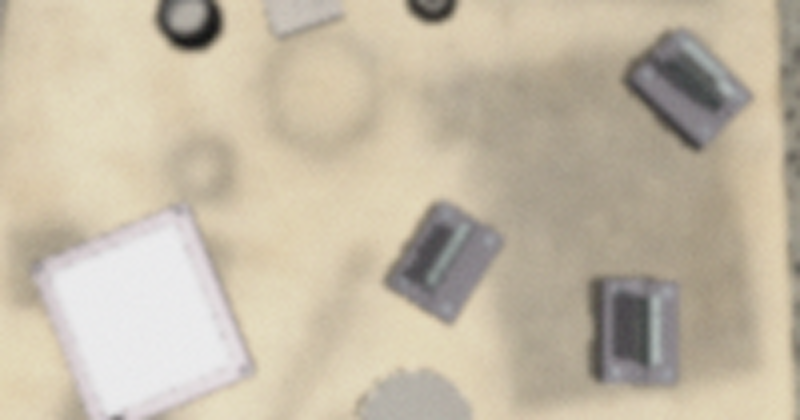

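View pics/sidec.png

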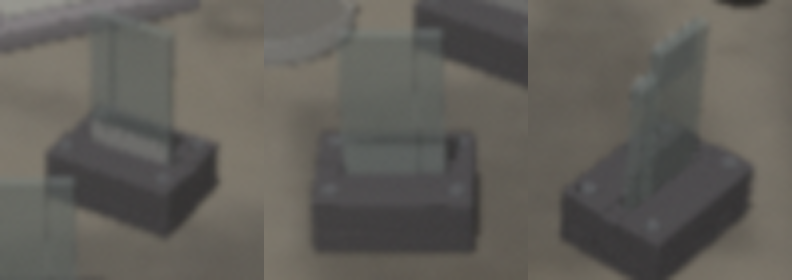

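Slide C (side view, around (346,287)) has the notch: a step at its top-left, on the corner nearer the robot. A and B have square tops and matt strips just above their holders. So the label of C faces −x/+y. Next I fit its holder and slide.

Run:
```python
from h import *
i=cams.camera_info("top");s=cams.camera_info("side")
q=np.array([(677,27),(752,97),(700,150),(628,78)])/4+[170,150]
P=np.array([onz(i,p,.024) for p in q]);print(P.round(4),[np.linalg.norm(P[k]-P[k-1]).round(4) for k in range(4)])
c=P.mean(0);v=(P[0]-P[1])+(P[3]-P[2]);th=np.arctan2(v[1],v[0]);print("c",c,"slot dir",np.degrees(th))
# side-view slide: bottom-left, notch-left, top-right etc from crop (crop px -> full)
f=lambda u,v:((u-528)/4+310,v/4+262)
for n,uv,z in(("notch low top",(640,82),.075),("top notch edge",(660,45),.085),("top far",(700,25),.085),("bot near",(632,203),.024),("bot far",(697,140),.024)):print(n,onz(s,f(*uv),z).round(4))
pq=np.array([(40,265),(182,208),(252,370)])/4+[170,150]
p=np.array([onz(i,x,.016) for x in pq]);print("pad",((p[0]+p[2])/2).round(4),np.linalg.norm(p[0]-p[1]),np.linalg.norm(p[2]-p[1]))
```

```text
[[ 0.6275 -0.1153  0.024 ]
 [ 0.585  -0.1575  0.024 ]
 [ 0.5545 -0.1258  0.024 ]
 [ 0.5978 -0.0854  0.024 ]] [np.float64(0.0421), np.float64(0.0599), np.float64(0.044), np.float64(0.0592)]
c [ 0.59119473 -0.12102079  0.024     ] slot dir 43.933596621211585
notch low top [ 0.5834 -0.1285  0.075 ]
top notch edge [ 0.5909 -0.1209  0.085 ]
top far [ 0.607  -0.1098  0.085 ]
bot near [ 0.5834 -0.133   0.024 ]
bot far [ 0.6129 -0.099   0.024 ]
pad [0.4653 0.1986 0.016 ] 0.08911053905640268 0.10310537188061232
```

Emit:
play_rows(
  plan=[
    [[0,-5,0],[0,0,8],-1],
    [[0,-10,0],[0,0,16],-1],
    [[0,-15,0],[0,0,24],-1],
    [[0,-19,0],[0,0,32],-0.5],
    [[4,-22.5,0],[0,0,40],-0.3],
    [[8,-26,0],[0,0,48],-0.1],
    [[12,-30,0],[0,0,56],-0.1],
    [[16,-33.5,0],[0,0,58],-0.1],
  ],
  grip_force=30,
)

```text
clock: 0.9
tcp_pos: [0.2393, 0.2199, 0.2313]
tcp_rot: [-1.136, 2.929, 0.0]
force: [0.7, 1.1, -0.2]
opening: 0.0469
finger_force: 0.0
```

Emit:
play_rows(
  plan=[
    [[4,-4,0],[0,0,0],-0.1],
    [[8,-8,0],[0,0,0],-0.1],
    [[12,-12,0],[0,0,0],-0.1],
    [[16,-16,0],[0,0,0],-0.1],
    [[20,-20,0],[0,0,0],-0.1],
    [[24,-24,0],[0,0,0],-0.1],
    [[28,-28,0],[0,0,0],-0.1],
    [[29,-28,0],[0,0,0],-0.1],
  ],
)

```text
clock: 1.7
tcp_pos: [0.522, -0.055, 0.2311]
tcp_rot: [1.128, -2.932, -0.0]
force: [1.4, -0.1, -0.9]
opening: 0.0467
finger_force: 0.0
```

Run:
```python
from h import *
from scipy.spatial.transform import Rotation as Ro
o=env.get_obs();print(o["joints"].round(3),o["tcp_pos"].round(4),o["clock"],Ro.from_rotvec(o["tcp_rot"]).as_matrix().round(3))
im=cams.snapshot("wrist");cv2.imwrite("pics/w0.png",im[:,:,::-1])
i=cams.camera_info("wrist");print(i,env.get_obs()["tcp_pos"])
for X in((.592,-.12,.085),(.591,-.121,.024)):print(proj(i,X))
```

```text
[-0.26   0.263 -0.049  1.259 -0.    -0.995] [ 0.522  -0.055   0.2311] 1.7 [[-0.742 -0.67  -0.   ]
 [-0.67   0.742  0.   ]
 [ 0.     0.    -1.   ]]
{'fovy': 66.51310526451596, 'cx': 279.93947510879036, 'cy': 211.59457492102177, 'dist': array([0.00589011, 0.        , 0.        , 0.        , 0.        ]), 'R': array([[-0.66903874,  0.74322457, -0.00209654],
       [ 0.71339164,  0.64296974,  0.27867953],
       [ 0.20846949,  0.18495175, -0.96038186]]), 't': array([ 0.39711227, -0.37381895,  0.27954506])} [ 0.52712697 -0.05879951  0.22975975]
[[185.33947124 206.28243794]]
[[200.80355326 190.69174647]]
```

View pics/w0.png

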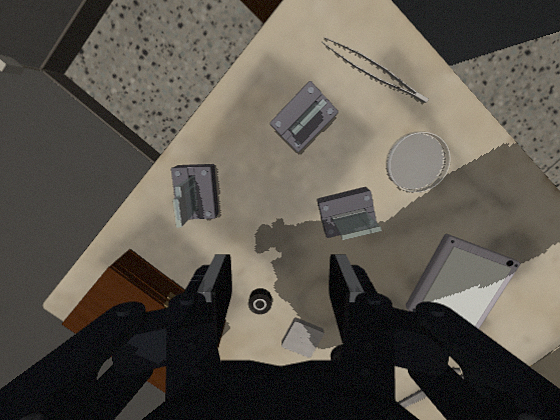

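Run:
```python
from h import *
print(env.get_obs()["tcp_pos"]);i=cams.camera_info("wrist");im=cams.snapshot("wrist");print(env.get_obs()["tcp_pos"])
import pickle;pickle.dump(i,open("w1.pkl","wb"))
print(i["R"],i["t"])
for X in((.592,-.12,.085),(.591,-.121,.024)):print(proj(i,X))
cv2.imwrite("pics/w1.png",cv2.resize(im[150:240,150:270,::-1],(720,540),interpolation=cv2.INTER_CUBIC))
```

```text
[ 0.52712697 -0.05879951  0.22975975]
[ 0.52449874 -0.05641963  0.22969738]
[[-0.66903874  0.74322457 -0.00209654]
 [ 0.71339164  0.64296974  0.27867953]
 [ 0.20846949  0.18495175 -0.96038186]] [ 0.39711227 -0.37381895  0.27954506]
[[185.33947124 206.28243794]]
[[200.80355326 190.69174647]]
```

View pics/w1.png

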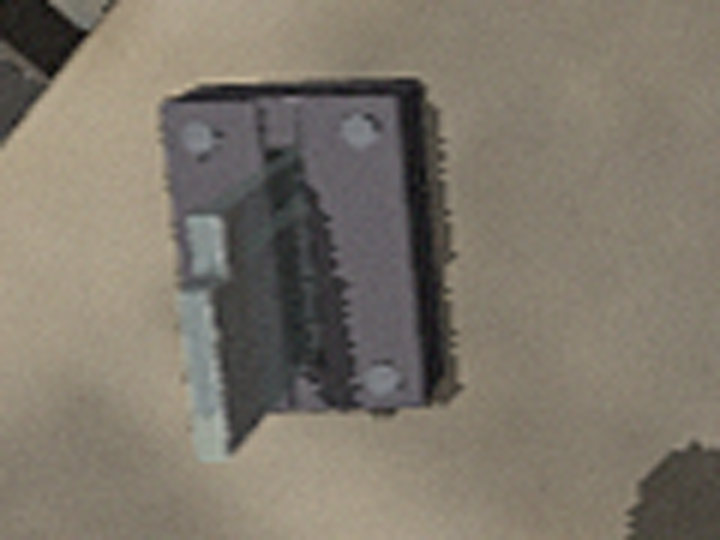

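Run:
```python
from h import *
import pickle;i=pickle.load(open("w1.pkl","rb"))
f=lambda u,v:(u/6+150,v/6+150)
a=onz(i,f(199,290),.085);b=onz(i,f(214,458),.085)
n=onz(i,f(206,215),.075)
d=(b-a)/np.linalg.norm(b-a);print(a,b,n,np.linalg.norm(b-a),np.degrees(np.arctan2(d[1],d[0])),"centre",b-d*.019)
P=np.array([onz(i,f(*u),.024) for u in((165,102),(395,97),(432,405))]);print(P,(P[0]+P[2])/2,np.linalg.norm(np.diff(P,axis=0),axis=1), np.degrees(np.arctan2(*(P[2]-P[1])[1::-1])))
c=b-d*.019
o=env.get_obs();print(o["tcp_pos"],"move cm",100*(c-o["tcp_pos"]))
```

```text
[ 0.58725134 -0.12613671  0.085     ] [ 0.60756386 -0.10775865  0.085     ] [ 0.58067798 -0.13339208  0.075     ] 0.02739254293204919 42.13770096686778 centre [ 0.5934747  -0.12050603  0.085     ]
[[ 0.58716095 -0.15623175  0.024     ]
 [ 0.5584205  -0.12571054  0.024     ]
 [ 0.59949595 -0.08366879  0.024     ]] [ 0.59332845 -0.11995027  0.024     ] [0.04192323 0.05877671] 45.666074089703955
[ 0.52449874 -0.05641963  0.22969738] move cm [  6.89759639  -6.40864041 -14.4697382 ]
```

Emit:
play_rows(
  plan=[
    [[4,-3.7,0],[0,0,2],-0.1],
    [[6.9,-6.4,0],[0,0,2],-0.1],
    [[6.9,-6.4,-4],[0,0,2],-0.1],
    [[6.9,-6.4,-8],[0,0,2],-0.1],
    [[6.9,-6.4,-11],[0,0,2],-0.1],
    [[6.9,-6.4,-12],[0,0,2],-0.1],
    [[6.9,-6.4,-12],[0,0,2],-0.1],
    [[6.9,-6.4,-12],[0,0,2],-0.1],
  ],
)

```text
clock: 2.6
tcp_pos: [0.5907, -0.1169, 0.1127]
tcp_rot: [-1.18, 2.91, -0.002]
force: [-0.4, -0.1, 0.7]
opening: 0.0468
finger_force: 0.0
```

Run:
```python
from h import *
from scipy.spatial.transform import Rotation as Ro
o=env.get_obs();print(o["joints"].round(3),o["tcp_pos"].round(4),o["clock"],Ro.from_rotvec(o["tcp_rot"]).as_matrix().round(3))
```

```text
[-0.331  0.449 -0.089  1.031  0.    -1.101] [ 0.5907 -0.1169  0.1127] 2.6 [[-0.717 -0.697  0.001]
 [-0.697  0.717 -0.001]
 [-0.001 -0.001 -1.   ]]
```

Emit:
play_rows(
  plan=[
    [[0.25,-0.3,-2],[0,0,0],-0.1],
    [[0.25,-0.3,-4.5],[0,0,0],-0.1],
    [[0.25,-0.3,-6.5],[0,0,0],-0.1],
    [[0.25,-0.3,-7],[0,0,0],-0.1],
    [[0.25,-0.3,-7],[0,0,0],-0.1],
    [[0.25,-0.3,-7],[0,0,0],-0.1],
  ],
)

```text
clock: 3.2
tcp_pos: [0.5935, -0.1201, 0.0429]
tcp_rot: [-1.18, 2.91, -0.002]
force: [0.4, 0.1, 0.8]
opening: 0.0468
finger_force: 0.0
```

Run:
```python
from h import *
i=cams.camera_info("wrist");o=env.get_obs();im=cams.snapshot("wrist");print(o["joints"].round(4),o["tcp_pos"].round(4),o["force"].round(1))
cv2.imwrite("pics/w2.png",im[:,:,::-1])
```

```text
[-0.3342  0.5098 -0.1903  0.8685  0.     -1.1047] [ 0.5935 -0.1201  0.0429] [0.4 0.1 0.8]
```

View pics/w2.png

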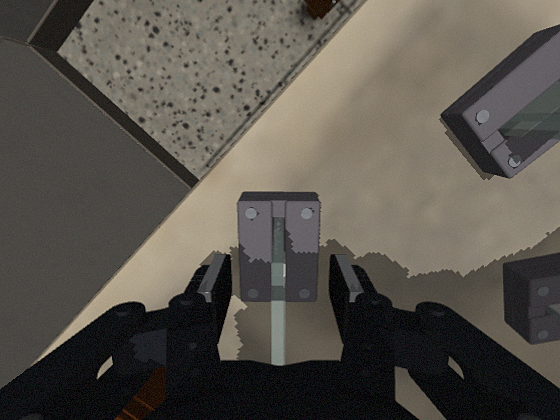

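The wrist view shows the slide edge at column 279, midway between the pads (about 230 and 332) and parallel to them. Closing.

Emit:
play_rows(
  plan=[
    [[0,0,0],[0,0,0],1],
    [[0,0,0],[0,0,0],1],
    [[0,0,0],[0,0,0],1],
    [[0,0,0],[0,0,0],1],
    [[0,0,0],[0,0,0],1],
    [[0,0,0],[0,0,0],1],
    [[0,0,0],[0,0,0],1],
    [[0,0,0],[0,0,0],1],
  ],
  grip_force=40,
)

```text
clock: 4.05
tcp_pos: [0.5932, -0.1203, 0.0417]
tcp_rot: [-1.18, 2.911, -0.002]
force: [3.2, -3.8, 4.0]
opening: 0.0045
finger_force: 42.4
```

Emit:
play_rows(
  plan=[
    [[0,0,1],[0,0,0],1],
    [[0,0,2.5],[0,0,0],1],
    [[0,0,5],[0,0,0],1],
    [[0,0,8],[0,0,0],1],
    [[0,0,12],[0,0,0],1],
    [[0,0,16],[0,0,0],1],
    [[0,0,19],[0,0,0],1],
    [[0,0,19],[0,0,0],1],
  ],
)

```text
clock: 4.85
tcp_pos: [0.5934, -0.1198, 0.2347]
tcp_rot: [-1.179, 2.908, -0.004]
force: [0.4, -0.1, -0.8]
opening: 0.0043
finger_force: 41.9
```

Run:
```python
from h import *
from scipy.optimize import least_squares
o=env.get_obs();print(o["joints"].round(4),o["tcp_pos"].round(4),o["force"].round(1),o["opening"])
D=[([1.1697,.2635,-.04898,1.2594],[.12763,.50894,.2308]),([-.331,.449,-.089,1.031],[.5907,-.1169,.1127]),([-.3342,.5098,-.1903,.8685],[.5935,-.1201,.0429]),(o["joints"][:4],o["tcp_pos"])]
# rho = r0 + a sin(q2)+ b cos(q2-q3... ) ; z = z0 + a cos(q2) - ...; tool down => wrist directly above
for q,p in D:
    rho=np.sqrt(p[0]**2+p[1]**2-.0815**2);print(np.round(q,3),"rho",rho.round(4),"z",p[2], "pitch",q[1]-q[2]+q[3])
```

```text
[-3.3400e-01  4.0040e-01  1.6870e-01  1.3349e+00  5.0000e-04 -1.1047e+00] [ 0.5934 -0.1198  0.2347] [ 0.4 -0.1 -0.8] 0.00431982410028262
[ 1.17   0.264 -0.049  1.259] rho 0.5183 z 0.2308 pitch 1.5718800000000002
[-0.331  0.449 -0.089  1.031] rho 0.5966 z 0.1127 pitch 1.569
[-0.334  0.51  -0.19   0.868] rho 0.6 z 0.0429 pitch 1.5686
[-0.334  0.4    0.169  1.335] rho 0.5999 z 0.23473803362467152 pitch 1.5666395948365843
```

Run:
```python
import numpy as np
Q=[(.2635,-.049,.5183,.2308),(.449,-.089,.5966,.1127),(.5098,-.1903,.6,.0429),(.4004,.1687,.5999,.2347)]
A=[];y=[]
for a,b,r,z in Q:
    A+=[[1,0,np.sin(a),np.cos(a-b)],[0,1,np.cos(a),-np.sin(a-b)]];y+=[r,z]
s=np.linalg.lstsq(np.array(A),np.array(y),rcond=None);print(s[0],np.array(A)@s[0]-y)
```

```text
[-0.01253584 -0.29493758  0.66424261  0.37215641] [-3.69420874e-03  1.16300549e-03 -1.22763279e-03  6.61600601e-05
 -3.76671236e-03  2.16314925e-03  8.68855389e-03 -3.39231480e-03]
```

Run:
```python
import numpy as np
Q=[(.2635,-.049,.5183,.2308),(.449,-.089,.5966,.1127),(.5098,-.1903,.6,.0429),(.4004,.1687,.5999,.2347)]
for name,g in dict(diff=lambda a,b:a-b,abs3=lambda a,b:-b).items():
    A=[];y=[]
    for a,b,r,z in Q:
        t=g(a,b);A+=[[1,0,np.sin(a),np.cos(a),np.cos(t),np.sin(t)],[0,1,np.cos(a),-np.sin(a),-np.sin(t),np.cos(t)]];y+=[r,z]
    s=np.linalg.lstsq(np.array(A),np.array(y),rcond=None);print(name,s[0].round(4),(np.array(A)@s[0]-y).round(4),s[2])
```

```text
diff [-4.000e-04 -2.736e-01  5.947e-01 -3.900e-03  3.715e-01  4.570e-02] [-0.      0.      0.0001 -0.     -0.      0.     -0.      0.    ] 6
abs3 [-0.3463 -0.1313  0.608   0.3689  0.3562 -0.1116] [ 0.0003 -0.0001 -0.0018  0.0008  0.0011 -0.0005  0.0004 -0.0001] 6
```

Run:
```python
from h import *
from scipy.spatial.transform import Rotation as Ro
o=env.get_obs();R=Ro.from_rotvec(o["tcp_rot"])
for yaw in(-30,-15,0):
    a=np.radians(yaw);d=np.array([np.cos(a),np.sin(a),0]);y=np.array([0,0,1.])
    F=Ro.from_matrix(np.stack([np.cross(y,d),y,d],1));v=(F*R.inv()).as_rotvec(degrees=True);print(yaw,v.round(1),np.linalg.norm(v))
i=cams.camera_info("top");im=cv2.imread("pics/top0.png")
m=(cv2.inRange(im[195:262,170:242],(205,205,205),(255,255,255)));n,l,st,ce=cv2.connectedComponentsWithStats(m);k=1+st[1:,4].argmax();c=ce[k]+[170,195];print(st[k],c,onz(i,c,.016))
```

```text
-30 [  94.8  -73.7 -118.5] 168.73873128305766
-15 [  98.5  -57.7 -109.6] 158.26755841850013
0 [ 100.5  -42.4 -100. ] 147.99343786253624
[  12    9   49   51 1680] [205.78571429 229.60952381] [0.4646914  0.19998299 0.016     ]
```

Emit:
play_rows(
  plan=[
    [[-0.5,2,1],[0,0,-8],1],
    [[-1,4,2],[0,0,-16],1],
    [[-1.5,6,3],[0,0,-24],1],
    [[-2,8,4],[0,0,-32],1],
    [[-2.5,10,5],[0,0,-40],1],
    [[-3,12,6],[0,0,-48],1],
    [[-4,14,6.5],[0,0,-56],1],
    [[-4.3,15,6.5],[0,0,-64],1],
  ],
)

```text
clock: 5.65
tcp_pos: [0.5484, 0.0318, 0.2959]
tcp_rot: [-0.549, -3.092, -0.001]
force: [0.2, -0.4, -0.5]
opening: 0.0045
finger_force: 41.8
```

Emit:
play_rows(
  plan=[
    [[0,0,0],[0,0,-8],1],
    [[0,0,0],[0,0,-16],1],
    [[0,0,0],[0,0,-24],1],
    [[0,0,0],[0,0,-32],1],
    [[0,0,0],[0,0,-40],1],
    [[0,0,0],[0,0,-48],1],
    [[0,0,0],[0,0,-56],1],
    [[0,0,0],[0,0,-64],1],
  ],
)

```text
clock: 6.45
tcp_pos: [0.5489, 0.0304, 0.2949]
tcp_rot: [-2.104, -2.33, 0.002]
force: [-0.5, -0.0, 0.1]
opening: 0.0044
finger_force: 41.8
```

Emit:
play_rows(
  plan=[
    [[0,0,0],[0,0,-8],1],
    [[0,0,0],[0,0,-16],1],
    [[0,0,0],[0,0,-20],1],
    [[0,0,0],[0,0,-20],1],
  ],
)

```text
clock: 6.85
tcp_pos: [0.549, 0.0304, 0.2951]
tcp_rot: [-2.472, -1.935, 0.002]
force: [-0.3, 0.1, -1.6]
opening: 0.0046
finger_force: 41.8
```

Emit:
play_rows(
  plan=[
    [[0,0,0],[-2,-7.5,0],1],
    [[0,0,0],[-4,-15,0],1],
    [[0,0,0],[-6,-22.5,0],1],
    [[0,0,0],[-8,-30,0],1],
    [[0,0,0],[-8,-30,0],1],
  ],
)

```text
clock: 7.35
tcp_pos: [0.5446, 0.031, 0.2923]
tcp_rot: [2.103, 1.654, 0.444]
force: [-2.2, 0.0, -1.7]
opening: 0.0049
finger_force: 41.7
```

Run:
```python
from h import *
from scipy.spatial.transform import Rotation as Ro
o=env.get_obs();R=Ro.from_rotvec(o["tcp_rot"]).as_matrix();j=o["joints"];print(j.round(3),o["tcp_pos"].round(4),o["opening"],"\n",R.round(3),np.degrees(np.arctan2(R[1,1],R[0,1])))
t=j[1]-j[2];rho=-.0004+.5947*np.sin(j[1])-.0039*np.cos(j[1])+.3715*np.cos(t)+.0457*np.sin(t)
zz=.5947*np.cos(j[1])+.0039*np.sin(j[1])-.3715*np.sin(t)+.0457*np.cos(t)-.2736
W=np.array([rho*np.cos(j[0])-.0815*np.sin(j[0]),rho*np.sin(j[0])+.0815*np.cos(j[0]),zz])
D=o["tcp_pos"]-W; z=R[:,2]+[0,0,1]
print("D",D,"L est",D@z/(z@z), "res",D-z*(D@z/(z@z)))
```

```text
[-0.031 -0.057 -0.416  0.684 -0.117  1.746] [0.5446 0.031  0.2923] 0.004949002270160504 
 [[ 0.239  0.835  0.496]
 [ 0.971 -0.199 -0.132]
 [-0.012  0.513 -0.858]] -13.420175980609203
D [ 0.21667022 -0.04042168  0.06015727] L est 0.42774087056554133 res [ 0.00448269  0.01622549 -0.00052801]
```

```bash
cat > k.py <<'E'
import numpy as np
from scipy.optimize import least_squares,minimize
def fk(j,c,L):
    t=j[1]-j[2];rho=-.0004+.5947*np.sin(j[1])-.0039*np.cos(j[1])+.3715*np.cos(t)+.0457*np.sin(t)
    z=.5947*np.cos(j[1])+.0039*np.sin(j[1])-.3715*np.sin(t)+.0457*np.cos(t)-.2736+c+L
    p=t+j[3];e=np.array([np.cos(j[0]),np.sin(j[0]),0]);s=np.array([-e[1],e[0],0]);f=np.cos(p)*e-np.array([0,0,np.sin(p)])
    W4=rho*e+.0815*s+[0,0,z];W5=W4+c*f;d=np.cos(j[4])*f+np.sin(j[4])*s
    return W4,W5,W5+L*d,d
E
python3 - <<'E'
from k import *
j=[-.031,-.057,-.416,.684,-.117];T=np.array([.5446,.031,.2923])
r=least_squares(lambda x:fk(j,*x)[2]-T,[.14,.29]);c,L=r.x;print(r.x,r.fun,fk(j,c,L)[3])
lo=np.array([-2.65,-.89,-1.18,-2.13,-1.35])+.08;hi=np.array([2.65,1.7,1.37,2.11,1.29])-.08
pad=np.array([.465,.1995])
best=[]
rng=np.random.default_rng(0)
for k in range(60):
    def res(x):
        W4,W5,P,d=fk(x,c,L);F=P-.0323*d/1
        return np.r_[(F[:2]-pad)*100,(F[2]-.14)*30,d[2]*5,max(0,W5[1]-.27)*50, max(0,abs(d[2])-.12)*50]
    r=least_squares(res,rng.uniform(lo,hi),bounds=(lo,hi));best.append((r.cost,r.x))
best.sort(key=lambda b:b[0])
seen=[]
for co,x in best:
    if any(np.abs(x-s).max()<.05 for s in seen) or len(seen)>5: continue
    seen.append(x);W4,W5,P,d=fk(x,c,L);print(round(co,4),x.round(2),"W4",W4.round(3),"W5",W5.round(3),"P",P.round(3),"d",d.round(3))
E
```

```text
[0.14602862 0.28782655] [-1.65211661e-04  4.12104287e-05  6.15875740e-04] [ 0.49632913 -0.13218049 -0.85801265]
0.0 [-0.22  1.04 -0.15  1.96  1.01] W4 [ 0.692 -0.074  0.14 ] W5 [ 0.55  -0.042  0.14 ] P [0.454 0.23  0.14 ] d [-0.331  0.944 -0.   ]
0.0 [-0.28  0.99 -0.34  1.81  1.21] W4 [ 0.626 -0.096  0.14 ] W5 [ 0.486 -0.055  0.14 ] P [0.462 0.232 0.14 ] d [-0.08   0.997 -0.   ]
0.0 [-0.26  1.01 -0.25  1.88  1.12] W4 [ 0.657 -0.088  0.14 ] W5 [ 0.516 -0.051  0.14 ] P [0.459 0.231 0.14 ] d [-0.198  0.98  -0.   ]
0.0 [-0.19  1.06 -0.05  2.03  0.91] W4 [ 0.725 -0.055  0.14 ] W5 [ 0.582 -0.028  0.14 ] P [0.45  0.228 0.14 ] d [-0.458  0.889 -0.   ]
11.6175 [ 0.71  0.39 -1.1  -0.92 -1.27] W4 [0.171 0.256 0.346] W5 [0.265 0.336 0.268] P [0.499 0.175 0.222] d [ 0.814 -0.559 -0.159]
20.9838 [-0.26  0.01 -1.1  -0.57  1.21] W4 [0.222 0.026 0.442] W5 [ 0.343 -0.006  0.367] P [0.496 0.232 0.315] d [ 0.531  0.828 -0.181]
```

Run:
```python
from k import *
c,L=.146,.2878
lo=np.array([-2.65,-.89,-1.18,-2.13,-1.35]);hi=np.array([2.65,1.7,1.37,2.11,1.29])
pad=np.array([.465,.1995])
def ik(P,d,x0):
    r=least_squares(lambda x:np.r_[(fk(x,c,L)[2]-P)*10,fk(x,c,L)[3]-d],np.clip(x0,lo+.01,hi-.01),bounds=(lo,hi));return r.x,r.cost
for yaw in(85,95,105):
  for tilt in(0.,.15):
    a=np.radians(yaw);h=np.array([np.cos(a),np.sin(a),0]);d=h*np.cos(tilt)-[0,0,np.sin(tilt)]
    F=np.r_[pad,.15];P=F+.0323*d
    x=np.array([.1,.26,-.05,1.26,0.]);print("yaw",yaw,"tilt",tilt,"P",P.round(3))
    # tilt at z=.30
    for k,an in enumerate(np.linspace(0,np.pi/2-tilt,7)):
        dd=-np.cos(an)*np.array([0,0,1])+np.sin(an)*h
        x,co=ik(np.r_[P[:2],.28],dd,x)
        if k%2==0:print("  tilt",np.degrees(an).round(),x.round(2),co.round(6),[w.round(2) for w in fk(x,c,L)[:2]])
    for z in(.2,P[2]):
        x,co=ik(np.r_[P[:2],z],d,x);print("  z",z,x.round(2),co.round(6),[w.round(3) for w in fk(x,c,L)[:2]])
```

```text
yaw 85 tilt 0.0 P [0.468 0.232 0.15 ]
  tilt 0.0 [0.3  0.25 0.06 1.38 0.  ] 0.0 [array([0.47, 0.23, 0.71]), array([0.47, 0.23, 0.57])]
  tilt 30.0 [ 0.01  0.14 -0.18  1.19  0.52] 0.0 [array([0.45, 0.09, 0.67]), array([0.46, 0.09, 0.53])]
  tilt 60.0 [-0.22  0.24 -0.36  1.2   1.03] 0.0 [array([ 0.48, -0.02,  0.57]), array([ 0.45, -0.02,  0.42])]
  tilt 90.0 [-0.3   0.75 -0.38  2.01  1.29] 0.002433 [array([ 0.6 , -0.1 ,  0.28]), array([ 0.46, -0.06,  0.28])]
  z 0.2 [-0.3   0.88 -0.4   1.86  1.29] 0.002433 [array([ 0.601, -0.101,  0.2  ]), array([ 0.462, -0.058,  0.2  ])]
  z 0.15 [-0.3   0.96 -0.41  1.77  1.29] 0.002433 [array([ 0.601, -0.101,  0.15 ]), array([ 0.462, -0.058,  0.15 ])]
yaw 85 tilt 0.15 P [0.468 0.231 0.145]
  tilt 0.0 [0.3  0.25 0.06 1.38 0.  ] 0.0 [array([0.47, 0.23, 0.71]), array([0.47, 0.23, 0.57])]
  tilt 27.0 [ 0.04  0.15 -0.16  1.2   0.47] 0.0 [array([0.45, 0.1 , 0.68]), array([0.46, 0.1 , 0.54])]
  tilt 54.0 [-0.19  0.21 -0.33  1.17  0.94] 0.0 [array([ 0.47, -0.01,  0.59]), array([ 0.45, -0.  ,  0.45])]
  tilt 81.0 [-0.3   0.53 -0.37  1.61  1.29] 0.000269 [arra
[... 2355 characters left out ...]
.15 ])]
yaw 105 tilt 0.15 P [0.457 0.23  0.145]
  tilt 0.0 [0.31 0.23 0.04 1.38 0.  ] 0.0 [array([0.46, 0.23, 0.71]), array([0.46, 0.23, 0.57])]
  tilt 27.0 [ 0.04  0.25 -0.03  1.41  0.46] 0.0 [array([0.51, 0.1 , 0.68]), array([0.49, 0.1 , 0.54])]
  tilt 54.0 [-0.15  0.41 -0.08  1.59  0.84] 0.0 [array([ 0.59, -0.01,  0.58]), array([0.52, 0.  , 0.45])]
  tilt 81.0 [-0.24  0.71 -0.13  1.99  1.05] 0.0 [array([ 0.67, -0.08,  0.37]), array([ 0.53, -0.04,  0.32])]
  z 0.2 [-0.24  0.81 -0.19  1.84  1.05] 0.0 [array([ 0.666, -0.077,  0.287]), array([ 0.53 , -0.045,  0.243])]
  z 0.14517314832110273 [-0.24  0.88 -0.22  1.74  1.05] 0.0 [array([ 0.666, -0.077,  0.232]), array([ 0.53 , -0.045,  0.188])]
```

Emit:
play_rows(
  plan=[
    [[-1,2,0],[2,7.5,0],1],
    [[-2,4,0],[4,15,0],1],
    [[-3,6,0],[6,22.5,0],1],
    [[-4,8,0],[8,30,0],1],
    [[-4,8,0],[8,30,0],1],
  ],
)

```text
clock: 7.85
tcp_pos: [0.5111, 0.111, 0.2949]
tcp_rot: [-2.466, -1.935, 0.01]
force: [-0.2, 0.0, -1.5]
opening: 0.0045
finger_force: 41.8
```

Emit:
play_rows(
  plan=[
    [[-0.5,2,0],[0,0,8],1],
    [[-1,4,0],[0,0,16],1],
    [[-1.5,6,0],[0,0,24],1],
    [[-2.5,8,-0.5],[0,0,32],1],
    [[-3.5,10,-1],[0,0,40],1],
    [[-4.7,12,-1.5],[0,0,48],1],
    [[-4.7,12,-1.5],[0,0,56],1],
    [[-4.7,12,-1.5],[0,0,64],1],
  ],
)

```text
clock: 8.65
tcp_pos: [0.4629, 0.2301, 0.2817]
tcp_rot: [1.058, 2.955, 0.002]
force: [0.4, 0.1, -0.2]
opening: 0.0048
finger_force: 41.8
```

Emit:
play_rows(
  plan=[
    [[0,0,0],[0,0,8],1],
    [[0,0,0],[0,0,16],1],
    [[0,0,0],[0,0,24],1],
    [[0,0,0],[0,0,32],1],
    [[0,0,0],[0,0,40],1],
    [[0,0,0],[0,0,45],1],
    [[0,0,0],[0,0,45],1],
  ],
)

```text
clock: 9.35
tcp_pos: [0.4632, 0.2296, 0.2817]
tcp_rot: [-0.144, 3.136, 0.0]
force: [0.2, 0.0, -0.8]
opening: 0.0047
finger_force: 41.8
```

Run:
```python
from h import *
from scipy.spatial.transform import Rotation as Ro
o=env.get_obs();R=Ro.from_rotvec(o["tcp_rot"]).as_matrix();print(o["clock"],o["joints"].round(3),o["tcp_pos"].round(4),o["opening"],"\n",R.round(3),np.degrees(np.arctan2(R[1,1],R[0,1])))
```

```text
9.35 [ 3.030e-01  2.380e-01  5.200e-02  1.383e+00 -1.000e-03  2.110e-01] [0.4632 0.2296 0.2817] 0.004749063716432614 
 [[-0.996 -0.092  0.002]
 [-0.092  0.996  0.   ]
 [-0.002 -0.    -1.   ]] 95.2551343440476
```

Emit:
play_rows(
  plan=[
    [[0,0,0],[8,0.7,0],1],
    [[0,0,0],[16,1.5,0],1],
    [[0,0,0],[24,2.2,0],1],
    [[0,0,0],[32,2.9,0],1],
    [[0,0,0],[40,3.7,0],1],
    [[0,0,0],[48,4.4,0],1],
    [[0,0,0],[48,4.4,0],1],
  ],
)

```text
clock: 10.05
tcp_pos: [0.4631, 0.2282, 0.2795]
tcp_rot: [0.117, -2.827, -1.27]
force: [1.1, 0.4, -0.2]
opening: 0.0046
finger_force: 41.8
```

Run:
```python
from h import *
from scipy.spatial.transform import Rotation as Ro
o=env.get_obs();R=Ro.from_rotvec(o["tcp_rot"]).as_matrix();print(o["clock"],o["joints"].round(3),o["tcp_pos"].round(4),o["opening"],"\n",R.round(3),np.degrees(np.arctan2(R[1,1],R[0,1])))
```

```text
10.05 [-0.137  0.27  -0.182  1.367  0.816 -0.327] [0.4631 0.2282 0.2795] 0.004560980593015089 
 [[-0.996 -0.052 -0.067]
 [-0.085  0.662  0.744]
 [ 0.006  0.748 -0.664]] 94.50916422118401
```

Emit:
play_rows(
  plan=[
    [[0,0,0],[8,0.7,0],1],
    [[0,0,0],[16,1.5,0],1],
    [[0,0,0],[24,2.2,0],1],
    [[0,0,0],[32,2.9,0],1],
    [[0,0,0],[33,3,0],1],
    [[0,0,0],[33,3,0],1],
    [[0,0,0],[33,3,0],1],
  ],
)

```text
clock: 10.75
tcp_pos: [0.4622, 0.2305, 0.2812]
tcp_rot: [0.108, -2.338, -2.002]
force: [1.0, 0.7, -0.2]
opening: 0.0046
finger_force: 41.8
```

Run:
```python
from h import *
from scipy.spatial.transform import Rotation as Ro
o=env.get_obs();R=Ro.from_rotvec(o["tcp_rot"]).as_matrix();p=o["tcp_pos"];print(o["clock"],o["joints"].round(3),p.round(4),o["opening"],"\n",R.round(3))
print("tilt",np.arccos(R[2,1]),"frosted",p-.0323*R[:,2]+.0025*R[:,1])
```

```text
10.75 [-0.269  0.618 -0.261  1.849  1.178 -1.184] [0.4622 0.2305 0.2812] 0.004608363576825805 
 [[-0.996 -0.013 -0.093]
 [-0.094  0.153  0.984]
 [ 0.001  0.988 -0.154]]
tilt 0.15436988658862943 frosted [0.46519451 0.19909446 0.2886116 ]
```

Emit:
play_rows(
  plan=[
    [[0,0,-2],[0,0,0],1],
    [[0,0,-4],[0,0,0],1],
    [[0,0,-6.5],[0,0,0],1],
    [[0,0,-9],[0,0,0],1],
    [[0,0,-11.5],[0,0,0],1],
    [[0,0,-13],[0,0,0],1],
    [[0,0,-14],[0,0,0],1],
    [[0,0,-14],[0,0,0],1],
  ],
)

```text
clock: 11.55
tcp_pos: [0.4627, 0.2303, 0.1412]
tcp_rot: [0.106, -2.336, -2.006]
force: [-0.6, -0.9, 1.0]
opening: 0.0045
finger_force: 41.8
```

Emit:
play_rows(
  plan=[
    [[0,0,0],[0,0,0],1],
    [[0,0,0],[0,0,0],1],
    [[0,0,0],[0,0,0],1],
  ],
)

```text
clock: 11.85
tcp_pos: [0.4628, 0.2301, 0.1418]
tcp_rot: [0.106, -2.337, -2.007]
force: [-0.1, 1.0, -0.2]
opening: 0.0041
finger_force: 41.8
```

Run:
```python
from h import *
from scipy.spatial.transform import Rotation as Ro
o=env.get_obs();R=Ro.from_rotvec(o["tcp_rot"]).as_matrix();p=o["tcp_pos"];print(o["clock"],o["joints"].round(3),p.round(4),o["opening"],o["force"])
print("tilt",np.arccos(R[2,1]),"frosted",p-.0323*R[:,2]+.0025*R[:,1],abs(o["dq"]).max())
a=cams.snapshot("side");b=cams.snapshot("top")
cv2.imwrite("pics/end.png",np.hstack([cv2.resize(a[130:350,150:430,::-1],(400,314)),cv2.resize(b[150:290,140:380,::-1],(400,233))[:,:] if 0 else cv2.resize(b[120:282,140:346,::-1],(400,314))]))
```

```text
11.85 [-0.27   0.809 -0.36   1.564  1.18  -1.19 ] [0.4628 0.2301 0.1418] 0.004058001499311382 [-0.14182053  0.99227817 -0.16673659]
tilt 0.15160622269384064 frosted [0.46563855 0.19867174 0.14913914] 0.005917464878912848
```

View pics/end.png

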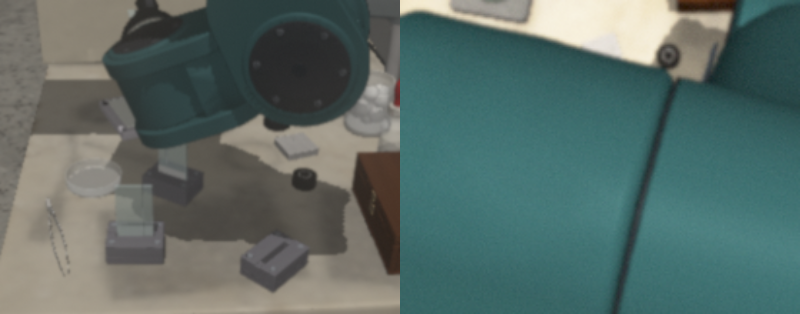

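A and B still stand in their holders, C's holder is empty, and the forces are near zero. I'll take one wrist view to check the slide in the fingers.

Run:
```python
from h import *
im=cams.snapshot("wrist");cv2.imwrite("pics/w3.png",im[:,:,::-1])
```

```text
(no output)
```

View pics/w3.png

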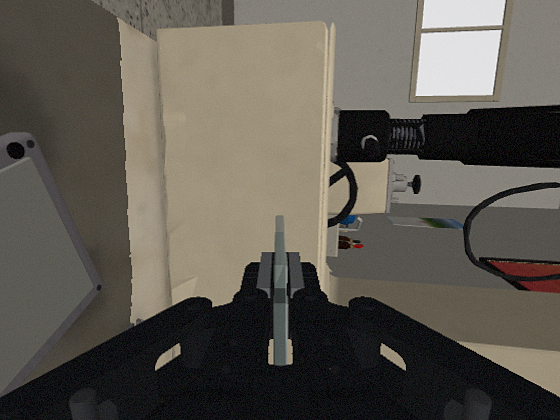

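```bash
python3 -c "
from rig import env
print(env.sign_off())"
```

```text
the job is handed in; nothing more can be done
None
```

I handed the job in: the notched slide is held label face up in the gripper, about 0.15 rad off level, with its frosted end about 1 mm from the pad's middle and 149 mm above its underside by measured pose. The other two slides are still standing in their holders; `sign_off` gave no verdict.

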